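# Varnish a batch of wooden key fobs

### The job

Load every key fob from the compartmented sorting tray into the white spray tray, lying flat on its floor and not touching one another; only when all of them are in there, push the red nozzle cap of the fixed varnish can fully down for a moment and let it spring back up. Then move all the fobs to the grey drying rack and leave them lying flat on its floor inside the rim, again with none touching another. Do not push the jar, the pliers or the loose metal pod about.

Things in the scene. Friction and masses are not known exactly. Their poses are not given: they have to be found in the camera images.
- fob0: key fob, natural pale wood: flat bar with round ends, 68 long (its x) x 30 wide (its y) x 26 thick (its z), about 45 g, with a small metal eyelet near its +x end; the origin is its middle, so 13 above what it lies on. May be absent.
- fob1: key fob, dark brown wood: flat bar with round ends, 68 long (its x) x 30 wide (its y) x 26 thick (its z), about 45 g, with a small metal eyelet near its +x end; the origin is its middle, so 13 above what it lies on. May be absent.
- fob2: key fob, green: flat bar with round ends, 68 long (its x) x 30 wide (its y) x 26 thick (its z), about 45 g, with a small metal eyelet near its +x end; the origin is its middle, so 13 above what it lies on. May be absent.
- fob3: key fob, red: flat bar with round ends, 68 long (its x) x 30 wide (its y) x 26 thick (its z), about 45 g, with a small metal eyelet near its +x end; the origin is its middle, so 13 above what it lies on. May be absent.
- fob4: key fob, yellow: flat bar with round ends, 68 long (its x) x 30 wide (its y) x 26 thick (its z), about 45 g, with a small metal eyelet near its +x end; the origin is its middle, so 13 above what it lies on. May be absent.
- fob5: key fob, blue: flat bar with round ends, 68 long (its x) x 30 wide (its y) x 26 thick (its z), about 45 g, with a small metal eyelet near its +x end; the origin is its middle, so 13 above what it lies on. May be absent.
- bin: brown wooden sorting tray, fixed, 220 (its x) x 232 (its y) outside, 18 high; walls and dividers 4 thick, floor 4 thick; 2 compartments along x by 3 along y, their middles at x = -54 and +54, y = -76, 0 and +76; at the start it holds the fobs, at most one a compartment, long axis roughly along the tray's x; they stand 12 above the walls. Origin: centre of its underside, on the table.
- rack: grey drying rack, fixed: open tray without dividers, 220 (its x) x 232 (its y) outside, 18 high, walls 4 thick, floor 4 thick with steel bars flush in it. Origin: centre of its underside, on the table.
- station: spray station, fixed: white open tray without dividers, 220 (its x) x 232 (its y) outside, 18 high, walls 4 thick, floor 4 thick; beyond its +x edge a blue spray can, 52 in diameter, stands clamped on a bracket, its axis at x = +172, y = 0. Origin: centre of the underside of the white tray, on the table.
- nozzle_top (a point): centre of the top of the red nozzle cap on the spray can, which moves down with it; about 179 above the table when up; the cap is 30 in diameter and 22 high.
- nozzle (a joint): travel of the nozzle cap in m: 0 up, 0.008 fully down; a spring of 1.4 to 7 N pushes it up.
- bead_jar: bystander, loose: green glass jar, 56 in diameter, 50 high; origin at the centre of its underside.
- pliers: bystander, loose: pliers with red handles, about 150 long (jaws to its +x), 50 wide, 13 high, lying on the table; origin under its middle.
- pod: bystander, loose: brass-coloured metal coffee pod, 48 in diameter, 29 high, standing on its flange; origin at the centre of its underside.
There are look-alikes about, which are no part of the job. Leave any pink or purple look-alike of the fob5 alone.

How it is judged:
By the outcome, as a careful person would: the job done as asked, in the order asked, and still so for the second after the job is handed in, with the robot touching nothing.
Of fob0, fob1, fob2, fob3, fob4, fob5 only 3 to 5 are there at a start; the rules pass over those that are not, and their reading is None.
At some moment in a run one of fob0, fob1, fob2, fob3, fob4, fob5 may be knocked a few centimetres aside while the robot is not near it.
It also fails if it takes over 210 s, if anything falls off the work surface, if the arm or the gripper's body presses on something with over 40 N, if the wrist force passes 120 N, or if a joint passes its speed limit or range.

### The arm

A 6-joint arm with a two-finger parallel gripper is mounted at the origin on the work surface. World frame = base frame: x ahead of the robot, y to its left, z up, the work surface at z = 0. Lengths are in mm, angles in rad, forces in N, time in s.
With the tool pointing down it reaches from about 300 to 875 mm from the base axis. Payload 6.4 kg.
Tool frame: the origin (TCP) lies at the very end of the fingers, on their centre line; the grasp point (between the pads) lies grip_point_offset behind it (grip_point_offset is the distance from the TCP to the grasp point, in mm); z points along the fingers, y is the direction in which the jaws open and shut (so a half turn about z gives the same grasp; the last joint's range is limited). The gripper opens to 85 mm and grips with 20 to 120 N. Pads are 22 mm wide; open, the fingers measure 114 mm over their backs; the gripper's body (76 mm by 85 mm) begins 54 mm behind the grasp point. The pads swing forward as they close: fully open they stand 13 mm farther back than shut.
Start: joints at [-1.347, 0.181, 1.607, -0, 1.354, -0.206], TCP at [239.613, -522.711, 231.288] pointing down, gripper open.
Joint ranges: [-2.99, 2.99], [-0.89, 2.07], [0.3, 2.58], [-1.14, 4.28], [0, 2.63], [-3.12, 3.12]. Speed limits (rad/s): [2.57, 2.57, 3.01, 3.14, 3.14, 3.14].

### API

Orientations are given as a unit quaternion [x, y, z, w].
In Python, from bench import * gives the robot as it stands. The module is installed in compiled form; this text tells all that it offers.
- The arm moves only by the tool play_rows, never from a script. Its argument "rows" is a list that holds one entry, the list of rows, each a list of 6 numbers: the shift along the world's x, y, z scaled (see below), then the turn, a rotation vector about the world's x, y, z scaled (see below). A call has 1 to 12 rows; each row is the pose to reach, as a shift and turn from the pose commanded when the call began; what a row does not reach only later rows make up. The controller multiplies each number of a shift by 0.4 m and each number of a turn by 45 degrees. A row lasts 1/10 s, in which the tool goes at most 50 mm and 8.59 degrees, less where a joint would pass 70% of its speed; a pose out of reach is approached as far as the arm can. A call with a number of a shift or a turn outside -1 to 1 is refused whole. A call with a gripper value outside its range is refused whole. "grip" is the gripper's target within -1 to 1 (fully open at 1, half-way at 0, shut at -1), set as the call begins (left out, the last holds). The fingers move at their own pace and stop on an object; "newtons" is the grip in N (left out, the last holds). Time passes only in rows, so rows that repeat a pose let the fingers close. It gives the time, the measured TCP pose, the force and the opening at its end, in the units of the state.
- sense(): the state, without advancing time (a new reading comes with each control period).
- snapshot(name): name is "side" or "top" or "wrist"; returns the picture (400x640x3 uint8, red, green, blue); there is no depth.
- camera_params(name): a dict with "K" (3x3 intrinsics, pixels), "xyz" and "rotation" of the camera in the world; the wrist camera has in their place "mount" (4x4, takes a point from camera to tool coordinates, whose origin is the TCP and whose axes are the flange's). Camera axes: x right, y down, z forward; pixel columns grow to the right and rows downward; lengths in mm; the calibration is good to about 2 mm. The wrist camera is an equidistant fisheye: a pixel r from the principal point sees the ray r / f radians off the axis. A picture is of the moment at which its call begins: read the wrist's pose just before it. camera_params takes no time and is no camera call.
- finish_job(): hands the job in, once; it reports no verdict.
The state is a dict: "time": time; "qpos": joint angles; "dq": joint speeds; "effort": joint torques, N m; "tool_pos": TCP position; "eef_rot": TCP orientation; "ft_force": force on the tool from outside, world axes, zero at the start; "ft_torque": the same for the moment, N m; "width": finger opening in mm.
Only numpy, scipy, OpenCV 4.12 (cv2) and the standard library are available. Lean on these libraries where they do the work, as an engineer would, in place of code of your own. Each camera call takes 0.05 s, during which the arm holds its last target.

## Working session

There is one attempt and no reset: what is moved stays moved. The work goes in short steps, Python scripts to look and compute and a tool call to move; the robot and the scene stay as the last step left them, time stands still between calls to the robot, and variables do not carry over. Pictures are saved under pics/ and viewed, and the job is handed in when it is done.

Besides the shell and the picture viewer there is one more tool, called after ">>>" as name(argument=value, ...) on one line, values as JSON. play_rows: Moves the arm, as the interface text tells. Shifts and turns lie within -1 to 1; 1 stands for 0.4 m of shift or 45 degrees of turn. Its arguments: {"type":"object","properties":{"rows":{"type":"array"},"grip":{"type":"number"},"newtons":{"type":"number"}},"required":["rows"]}

```bash
mkdir -p pics; ls; python3 - <<'E'
from bench import *
import cv2,numpy as np
np.set_printoptions(suppress=True,precision=3)
s=sense();print({k:np.round(v,3) for k,v in s.items()})
for n in ["side","top","wrist"]:
    im=snapshot(n);cv2.imwrite(f"pics/{n}0.png",im[:,:,::-1]);print(n,camera_params(n))
E
```

```text
pics
{'time': np.float64(0.0), 'qpos': array([-1.347,  0.182,  1.608,  0.   ,  1.354, -0.206]), 'dq': array([-0.   ,  0.   ,  0.002, -0.   , -0.002, -0.   ]), 'effort': array([  0.002, -44.486, -35.134,  -0.   ,   0.009,   0.   ]), 'tool_pos': array([ 239.483, -522.153,  230.385]), 'eef_rot': array([ 0.977,  0.213, -0.   , -0.001]), 'ft_force': array([0.316, 0.06 , 0.005]), 'ft_torque': array([-0.014, -0.03 ,  0.006]), 'width': np.float64(85.721)}
side {'K': array([[450.751,   0.   , 315.308],
       [  0.   , 450.751, 194.579],
       [  0.   ,   0.   ,   1.   ]]), 'xyz': array([478.467, 820.995, 907.343]), 'rotation': array([-0.057,  0.915, -0.399,  0.019])}
top {'K': array([[515.192,   0.   , 316.233],
       [  0.   , 515.192, 197.754],
       [  0.   ,   0.   ,   1.   ]]), 'xyz': array([ 358.143,  -28.968, 1370.663]), 'rotation': array([-0.696,  0.713, -0.061,  0.057])}
wrist {'K': array([[309.707,   0.   , 322.681],
       [  0.   , 309.707, 201.227],
       [  0.   ,   0.   ,   1.   ]]), 'mount': array([[   0.   ,   -0.944,   -0.329,   85.114],
       [   1.   ,    0.001,   -0.001,    0.368],
       [   0.001,   -0.329,    0.944, -141.886],
       [   0.   ,    0.   ,    0.   ,    1.   ]])}
```

View pics/top0.png

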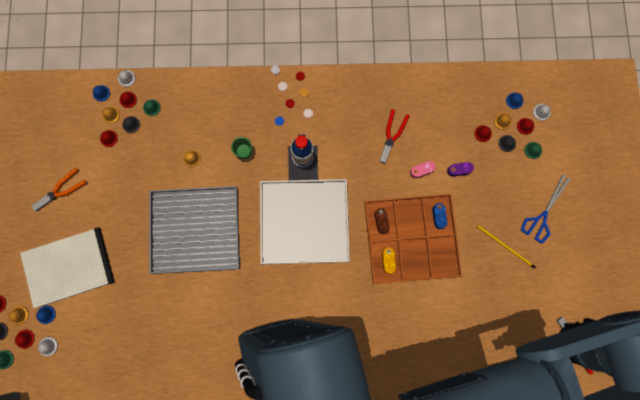

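View pics/side0.png

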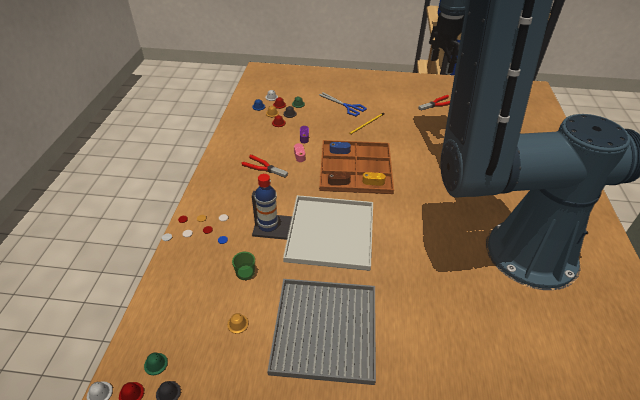

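View pics/wrist0.png

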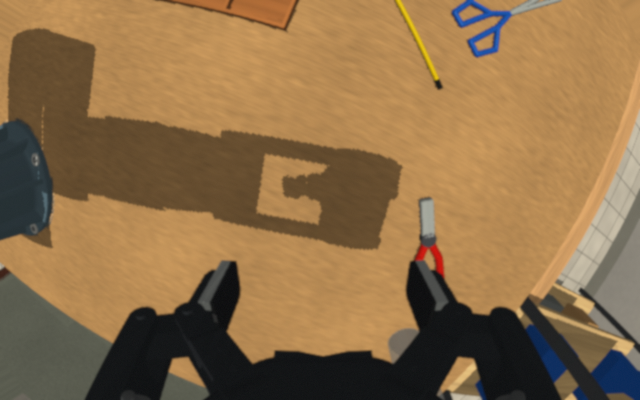

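```bash
python3 -c "
import bench;print(dir(bench));print(getattr(bench,'grip_point_offset',None))"
```

```text
['MotionError', '__builtins__', '__cached__', '__doc__', '__file__', '__loader__', '__name__', '__package__', '__spec__', 'camera_params', 'finish_job', 'grip_point_offset', 'sense', 'snapshot']
18.700000000000003
```

```bash
cat > h.py <<'E'
from bench import *
import cv2,numpy as np
from scipy.spatial.transform import Rotation as R
np.set_printoptions(suppress=True,precision=3)
def pose(n,s=None):
    p=camera_params(n)
    if n=="wrist":
        s=s or sense();T=np.eye(4);T[:3,:3]=R.from_quat(s['eef_rot']).as_matrix();T[:3,3]=s['tool_pos']
        T=T@np.array(p['mount']);return p['K'],T[:3,:3],T[:3,3]
    return p['K'],R.from_quat(p['rotation']).as_matrix(),np.array(p['xyz'])
def rays(n,px,s=None):
    K,Rm,o=pose(n,s);px=np.atleast_2d(np.float64(px))
    d=np.c_[(px[:,0]-K[0,2])/K[0,0],(px[:,1]-K[1,2])/K[1,1],np.ones(len(px))]
    if n=="wrist":
        r=np.hypot(d[:,0],d[:,1]);k=np.where(r>1e-9,np.sin(r)/np.maximum(r,1e-9),1);d=np.c_[d[:,0]*k,d[:,1]*k,np.cos(r)]
    return o,d@Rm.T
def onz(n,px,z,s=None):
    o,d=rays(n,px,s);t=(z-o[2])/d[:,2];return (o+t[:,None]*d)
def proj(n,P,s=None):
    K,Rm,o=pose(n,s);c=(np.atleast_2d(P)-o)@Rm
    if n=="wrist":
        rr=np.hypot(c[:,0],c[:,1]);th=np.arctan2(rr,c[:,2]);q=np.c_[c[:,0],c[:,1]]/np.maximum(rr,1e-9)[:,None]*th[:,None]
    else: q=c[:,:2]/c[:,2:]
    return q*K[0,0]+K[:2,2]
# hsv ranges
def shot(n,name):
    s=sense();im=snapshot(n);cv2.imwrite(f"pics/{name}.png",im[:,:,::-1]);return im,s
def grid(im,n,x,y,z,s=None,res=1.0):
    """orthophoto at height z: rows = x descending, cols = y descending"""
    xs=np.arange(x[1],x[0],-res);ys=np.arange(y[1],y[0],-res)
    X,Y=np.meshgrid(xs,ys,indexing='ij');q=proj(n,np.c_[X.ravel(),Y.ravel(),np.full(X.size,z)],s).astype(np.float32)
    return cv2.remap(im,q[:,0].reshape(X.shape),q[:,1].reshape(X.shape),cv2.INTER_LINEAR)
E
python3 - <<'E'
from h import *
im=cv2.imread('pics/top0.png')
for nm,c,z in [("bin",(412,239),18),("rack",(195,230),18),("station",(304,222),18),("nozzle",(302,141),179),("jar",(243,149),40),("pod",(191,158),15),("pliers",(394,137),8),("brown",(382,221),30),("yellow",(390,260),30),("blue",(440,216),30)]:
    print(nm,onz("top",c,z)[0])
o=grid(im,"top",(150,600),(-380,420),18)
o=cv2.cvtColor(o,cv2.COLOR_BGR2RGB)[:,:,::-1]
cv2.imwrite('pics/ortho0.png',o)
E
```

```text
bin [ 471.231 -288.766   18.   ]
rack [508.537 281.46   18.   ]
station [522.926  -5.822  18.   ]
nozzle [698.213  -7.733 179.   ]
jar [719.505 152.107  40.   ]
pod [704.472 295.89   15.   ]
pliers [ 752.521 -256.802    8.   ]
brown [ 519.257 -210.415   30.   ]
yellow [ 417.26  -226.501   30.   ]
blue [ 528.853 -363.361   30.   ]
```

View pics/ortho0.png

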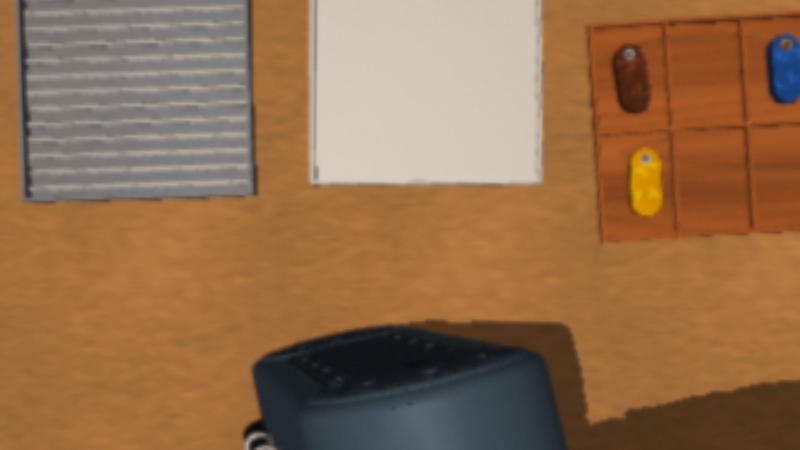

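```bash
cat >> h.py <<'E'
from scipy.optimize import minimize
def hull(x,y,a,z0):
    t=np.linspace(0,2*np.pi,24,endpoint=False);p=np.c_[np.cos(t)*15+19*np.sign(np.cos(t)+1e-9),np.sin(t)*15]
    c,s_=np.cos(a),np.sin(a);p=p@np.array([[c,s_],[-s_,c]])+[x,y]
    return np.r_[np.c_[p,np.full(24,z0)],np.c_[p,np.full(24,z0+26)]]
HSV={'yellow':((20,140,100),(32,255,255)),'blue':((104,140,40),(122,255,255)),'brown':((0,40,12),(14,255,112))}
def cmask(im,col,x,y,n,rad,z=17,s=None):
    hsv=cv2.cvtColor(im,cv2.COLOR_RGB2HSV);m=cv2.inRange(hsv,*[np.array(v) for v in HSV[col]])
    t=np.linspace(0,2*np.pi,30);c=proj(n,np.c_[x+rad*np.cos(t),y+rad*np.sin(t),np.full(30,z)],s).astype(np.int32)
    roi=np.zeros_like(m);cv2.fillPoly(roi,[c],255);m&=roi
    k,l,st,_=cv2.connectedComponentsWithStats(m)
    if k<2:return m*0
    b=(l==1+np.argmax(st[1:,4])).astype(np.uint8)
    cs,_=cv2.findContours(b,cv2.RETR_EXTERNAL,cv2.CHAIN_APPROX_NONE)
    cv2.fillPoly(b,[cv2.convexHull(np.vstack(cs))],1);return b
def fit(views,col,x,y,a,z0=4,rad=50):
    """views: list of (name,img,state)"""
    ms=[(n,cmask(i,col,x,y,n,rad,z0+13,s),s) for n,i,s in views]
    def cost(p):
        c=0
        for n,m,s in ms:
            q=proj(n,hull(p[0],p[1],p[2]/20,z0),s);h=cv2.convexHull(q.astype(np.float32))
            b=np.zeros((m.shape[0]*1,m.shape[1]),np.uint8);cv2.fillConvexPoly(b,np.round(h*16).astype(np.int32),1,cv2.LINE_8,4)
            c+=1-(b&m).sum()/max(1,(b|m).sum())
        return c
    best=min((minimize(cost,[x,y,20*(a+d)],method='Nelder-Mead',options=dict(initial_simplex=np.array([x,y,20*(a+d)])+np.r_[np.zeros((1,3)),8*np.eye(3)],xatol=.1,fatol=1e-4)) for d in(-.15,.15)),key=lambda r:r.fun)
    return best.x[0],best.x[1],best.x[2]/20,best.fun/len(ms)
E
python3 - <<'E'
from h import *
I={n:cv2.imread(f'pics/{n}0.png')[:,:,::-1].copy() for n in('top','side')}
for col,x,y in [('brown',519,-210),('yellow',417,-226),('blue',529,-363)]:
    for v in (['top'],['side'],['top','side']):
        print(col,v,np.round(fit([(n,I[n],None) for n in v],col,x,y,0.05),3))
# trays: draw
im=I['top'][:,:,::-1].copy()
o=grid(im,"top",(390,670),(-400,420),18);cv2.imwrite('pics/ortho1.png',cv2.resize(o,None,fx=.97,fy=.97))
hs=cv2.cvtColor(o,cv2.COLOR_BGR2HSV)
# wood tray: reddish hue low, high sat
for nm,lo,hi in [('bin',(4,150,60),(12,255,190)),('white',(0,0,170),(180,60,255)),('rack',(0,0,40),(180,60,165))]:
    m=cv2.inRange(hs,lo,hi);m=cv2.morphologyEx(m,cv2.MORPH_CLOSE,np.ones((9,9)));m=cv2.morphologyEx(m,cv2.MORPH_OPEN,np.ones((15,15)))
    cs,_=cv2.findContours(m,0,2);c=max(cs,key=cv2.contourArea);r=cv2.minAreaRect(c)
    print(nm,"x",670-r[0][1],"y",420-r[0][0],r[1:])
E
```

```text
brown ['top'] [ 521.402 -210.199    0.15     0.061]
brown ['side'] [ 522.6   -213.393    0.079    0.151]
brown ['top', 'side'] [ 522.942 -210.611    0.168    0.136]
yellow ['top'] [ 418.187 -225.549   -0.044    0.18 ]
yellow ['side'] [ 418.186 -241.957    0.78     0.646]
yellow ['top', 'side'] [ 417.912 -225.354   -0.056    0.433]
blue ['top'] [ 532.761 -365.032   -0.088    0.214]
blue ['side'] [ 535.121 -380.483    0.779    0.598]
blue ['top', 'side'] [ 530.066 -364.394    0.151    0.434]
bin x 490.5 y -283.5 ((199.0, 231.0), 90.0)
white x 526.5 y -5.5 ((219.0, 229.0), 90.0)
rack x 511.1844024658203 y 285.3354797363281 ((219.1109619140625, 232.17337036132812), 88.3316650390625)
```

View pics/ortho1.png

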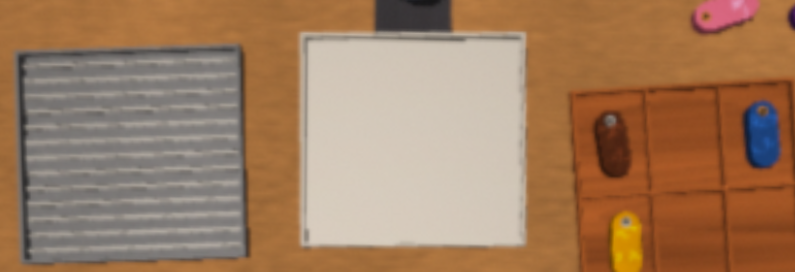

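>>> play_rows(rows=[[[0.58,0.58,0.15,0,0,-0.55],[0.58,0.58,0.15,0,0,-0.55],[0.58,0.58,0.15,0,0,-0.55],[0.58,0.58,0.15,0,0,-0.55],[0.58,0.58,0.15,0,0,-0.55],[0.58,0.58,0.15,0,0,-0.55],[0.58,0.58,0.15,0,0,-0.55],[0.58,0.58,0.15,0,0,-0.55],[0.58,0.58,0.15,0,0,-0.55],[0.58,0.58,0.15,0,0,-0.55],[0.58,0.58,0.15,0,0,-0.55],[0.58,0.58,0.15,0,0,-0.55]]], grip=0.4, newtons=30)

```text
time: 1.35
tool_pos: [470.7, -291.7, 290.9]
eef_rot: [1.0, -0.002, -0.0, -0.0]
ft_force: [-0.5, -0.3, 0.6]
width: 59.8
```

```bash
cat >> h.py <<'E'
def yaw(s):
    m=R.from_quat(s['eef_rot']).as_matrix();return np.arctan2(m[1,0],m[0,0])
def go(x,y,z,a=None,s=None):
    s=s or sense();d=(np.array([x,y,z])-s['tool_pos'])/400
    t=0 if a is None else np.degrees(a-yaw(s))/45
    print("shift",np.round(d,4),"turn z",round(t,4))
E
python3 - <<'E'
from h import *
im,s=shot("wrist","w1");print(s['tool_pos'],yaw(s),s['width'],s['time'],s['ft_force'])
o=grid(im,"wrist",(330,630),(-430,-140),18,s,0.5);cv2.imwrite('pics/wo1.png',o[:,:,::-1])
E
```

```text
[ 470.731 -291.69   290.939] -0.004271070676922046 59.794493935573975 1.35 [-0.491 -0.294  0.605]
```

View pics/w1.png

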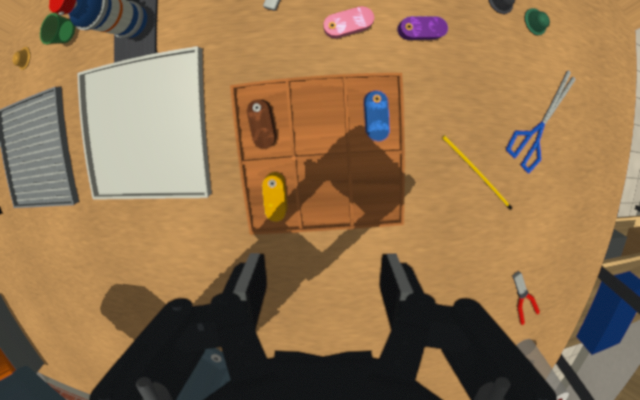

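View pics/wo1.png

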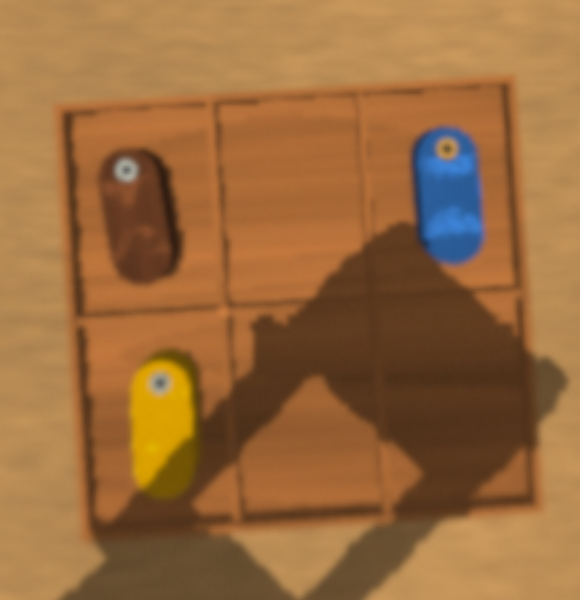

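```bash
python3 - <<'E'
import re
t=open('h.py').read()
t=t.replace("'yellow':((20,140,100)","'yellow':((19,190,60)").replace("'blue':((104,140,40)","'blue':((98,90,25)")
open('h.py','w').write(t)
E
python3 - <<'E'
from h import *
s=sense();im=cv2.imread('pics/w1.png')[:,:,::-1].copy();tp=cv2.imread('pics/top0.png')[:,:,::-1].copy()
out=im[:,:,::-1].copy()
for col,x,y,a in [('brown',521,-210,.13),('yellow',417,-226,.04),('blue',531,-364,.08)]:
    r=fit([("wrist",im,s)],col,x,y,a);print(col,np.round(r,3),np.round(fit([("top",tp,None)],col,x,y,a),3))
    q=proj("wrist",hull(*r[:3],4),s);cv2.polylines(out,[cv2.convexHull(q.astype(np.float32)).astype(np.int32)],1,(255,255,255),1)
    m=cmask(im,col,x,y,"wrist",50,17,s);print(m.sum())
cv2.imwrite('pics/w1f.png',cv2.resize(out[60:250,220:420],None,fx=3,fy=3))
E
```

```text
brown [ 522.781 -210.793    0.176    0.067] [ 521.213 -210.298    0.137    0.064]
1147
yellow [ 419.304 -222.313   -0.004    0.051] [ 418.058 -225.687   -0.034    0.126]
1045
blue [ 531.428 -363.6      0.132    0.135] [ 530.415 -364.619    0.087    0.174]
1037
```

View pics/w1f.png

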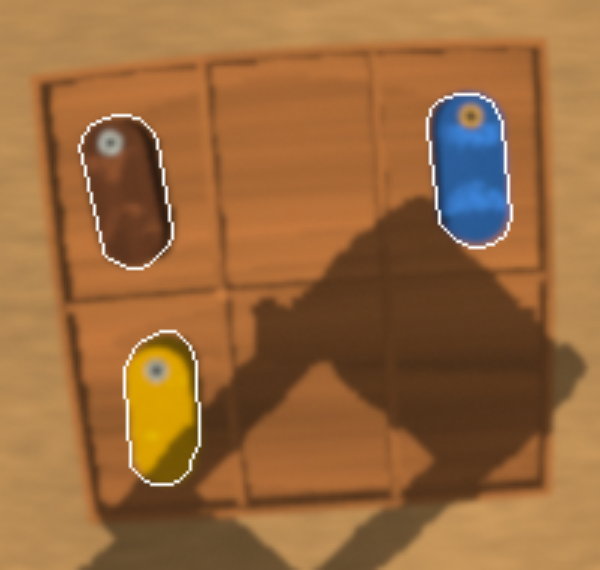

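>>> play_rows(rows=[[[0.128,0.203,-0.55,0,0,0.209],[0.128,0.203,-0.55,0,0,0.209],[0.128,0.203,-0.55,0,0,0.209],[0.128,0.203,-0.55,0,0,0.209],[0.128,0.203,-0.55,0,0,0.209],[0.128,0.203,-0.55,0,0,0.209],[0.128,0.203,-0.55,0,0,0.209],[0.128,0.203,-0.55,0,0,0.209],[0.128,0.203,-0.55,0,0,0.209],[0.128,0.203,-0.55,0,0,0.209]]])

```text
time: 2.4
tool_pos: [523.7, -210.9, 73.4]
eef_rot: [0.997, 0.08, 0.001, 0.001]
ft_force: [0.3, -0.5, -0.3]
width: 59.9
```

```bash
python3 - <<'E'
from h import *
im,s=shot("wrist","w2");print(s['tool_pos'],yaw(s),s['width'],s['time'],s['ft_force'])
go(522,-210.5,20.5,.16,s)
E
```

```text
[ 523.738 -210.93    73.365] 0.1610731946072241 59.86796831250222 2.4 [ 0.279 -0.479 -0.29 ]
shift [-0.004  0.001 -0.132] turn z -0.0014
```

View pics/w2.png

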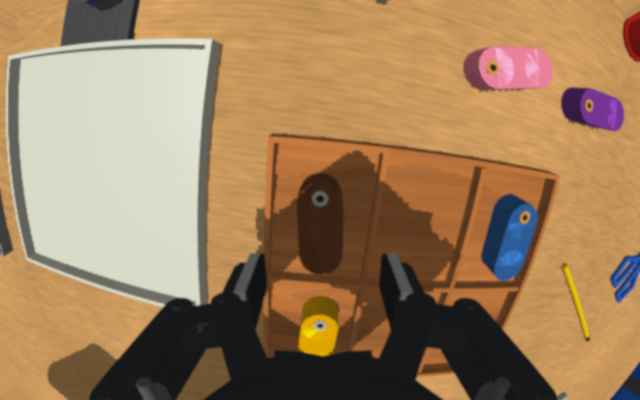

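>>> play_rows(rows=[[[-0.004,0,-0.07,0,0,0],[-0.004,0,-0.132,0,0,0],[-0.004,0,-0.132,0,0,0],[-0.004,0,-0.132,0,0,0],[-0.004,0,-0.132,0,0,0]]])

```text
time: 2.95
tool_pos: [522.3, -210.3, 20.1]
eef_rot: [0.997, 0.081, 0.001, 0.001]
ft_force: [-0.9, -0.7, 0.3]
width: 59.8
```

>>> play_rows(rows=[[[0,0,0,0,0,0],[0,0,0,0,0,0],[0,0,0,0,0,0],[0,0,0,0,0,0],[0,0,0,0,0,0],[0,0,0,0,0,0],[0,0,0,0,0,0],[0,0,0,0,0,0]]], grip=-1, newtons=30)

```text
time: 3.75
tool_pos: [522.0, -210.0, 19.7]
eef_rot: [0.997, 0.081, 0.001, 0.001]
ft_force: [-1.7, -0.5, 6.1]
width: 29.0
```

>>> play_rows(rows=[[[0,0,0.1,0,0,0],[0,0,0.2,0,0,0],[-0.005,0.1,0.2,0,0,-0.205],[-0.005,0.675,0.2,0,0,-0.205],[-0.005,0.675,0.2,0,0,-0.205],[-0.005,0.675,0.2,0,0,-0.205],[-0.005,0.675,0.2,0,0,-0.205],[-0.005,0.675,0.2,0,0,-0.205],[-0.005,0.675,0.2,0,0,-0.205],[-0.005,0.675,0.2,0,0,-0.205],[-0.005,0.675,0.2,0,0,-0.205],[-0.005,0.675,0.2,0,0,-0.205]]])

```text
time: 4.95
tool_pos: [519.4, 59.2, 98.5]
eef_rot: [1.0, -0.0, 0.0, 0.0]
ft_force: [0.5, -0.1, -0.2]
width: 28.9
```

```bash
python3 - <<'E'
from h import *
im,s=shot("wrist","w3");print(s['tool_pos'],yaw(s),s['width'],s['time'],s['ft_force'])
o=grid(im,"wrist",(400,640),(-130,120),4,s,0.5);cv2.imwrite('pics/wo3.png',o[:,:,::-1])
go(520,60,20.5,0,s)
E
```

```text
[519.376  59.2    98.48 ] -0.000884270351237877 28.8602644180133 4.95 [ 0.493 -0.064 -0.202]
shift [ 0.002  0.002 -0.195] turn z 0.0011
```

View pics/w3.png

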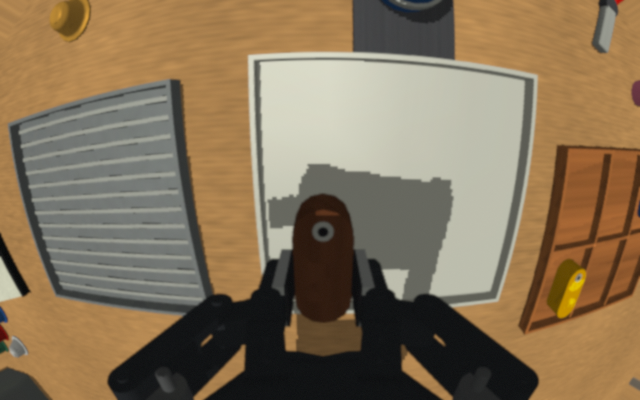

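>>> play_rows(rows=[[[0,0,-0.1,0,0,0],[0,0,-0.17,0,0,0],[0,0,-0.19,0,0,0],[0,0,-0.195,0,0,0],[0,0,-0.195,0,0,0],[0,0,-0.195,0,0,0]]])

```text
time: 5.6
tool_pos: [520.2, 60.1, 21.5]
eef_rot: [1.0, 0.0, 0.001, 0.0]
ft_force: [0.5, 0.5, 0.2]
width: 29.0
```

>>> play_rows(rows=[[[0,0,0,0,0,0],[0,0,0,0,0,0],[0,0,0,0,0,0],[0,0,0,0,0,0],[0,0,0,0,0,0],[0,0,0.1,0,0,0],[0,0,0.2,0,0,0],[0,0,0.2,0,0,0]]], grip=0.3)

```text
time: 6.4
tool_pos: [523.4, 60.2, 106.0]
eef_rot: [1.0, 0.001, 0.005, 0.001]
ft_force: [0.8, -1.0, 0.3]
width: 55.5
```

```bash
python3 - <<'E'
from h import *
im,s=shot("wrist","w4");print(s['tool_pos'],yaw(s),s['width'],s['time'],s['ft_force'])
go(419,-223.5,80,0,s)
E
```

```text
[523.371  60.169 105.964] 0.0012247725219570239 55.54133759277937 6.4 [ 0.782 -1.029  0.308]
shift [-0.261 -0.709 -0.065] turn z -0.0016
```

View pics/w4.png

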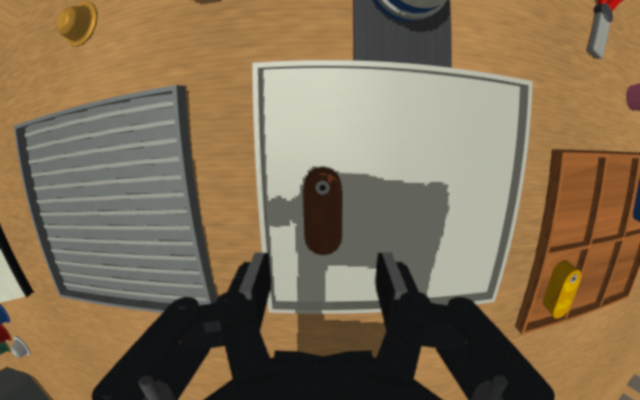

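Brown lies flat in the white tray at (322,210). Now the yellow fob.

>>> play_rows(rows=[[[-0.26,-0.708,-0.05,0,0,0],[-0.26,-0.708,-0.05,0,0,0],[-0.26,-0.708,-0.05,0,0,0],[-0.26,-0.708,-0.05,0,0,0],[-0.26,-0.708,-0.05,0,0,0],[-0.26,-0.708,-0.05,0,0,0],[-0.26,-0.708,-0.05,0,0,0],[-0.26,-0.708,-0.05,0,0,0],[-0.26,-0.708,-0.05,0,0,0],[-0.26,-0.708,-0.05,0,0,0],[-0.26,-0.708,-0.05,0,0,0]]], grip=0.4)

```text
time: 7.55
tool_pos: [415.7, -221.3, 80.4]
eef_rot: [1.0, 0.002, -0.0, -0.0]
ft_force: [-0.4, 1.0, -0.2]
width: 60.0
```

```bash
python3 - <<'E'
from h import *
im,s=shot("wrist","w5");print(s['tool_pos'],yaw(s),s['width'],s['time'],s['ft_force'])
print(fit([("wrist",im,s)],'yellow',419,-223,0),fit([("wrist",im,s)],'blue',531,-364,.11))
go(419,-223.5,20.5,0,s)
E
```

```text
[ 415.651 -221.271   80.352] 0.003484764063468781 59.964645720275755 7.55 [-0.398  0.959 -0.219]
(np.float64(418.8270635998715), np.float64(-222.8501470023822), np.float64(0.03437682145143055), np.float64(0.04303675048355904)) (np.float64(533.6444196260178), np.float64(-364.47131881452594), np.float64(0.09049100184627624), np.float64(0.07915194346289756))
shift [ 0.008 -0.006 -0.15 ] turn z -0.0044
```

View pics/w5.png

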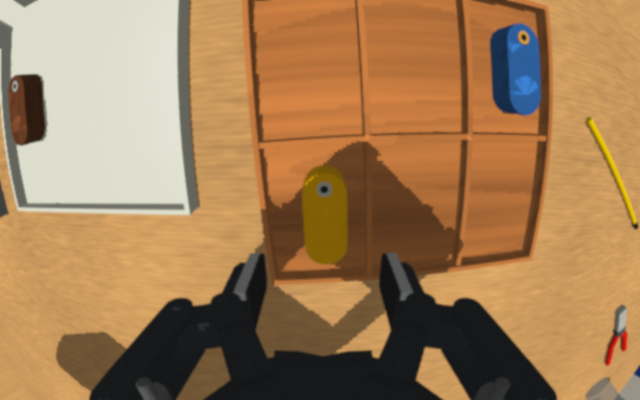

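>>> play_rows(rows=[[[0.008,-0.004,-0.07,0,0,0.035],[0.008,-0.004,-0.13,0,0,0.035],[0.008,-0.004,-0.149,0,0,0.035],[0.008,-0.004,-0.149,0,0,0.035],[0.008,-0.004,-0.149,0,0,0.035],[0.008,-0.004,-0.149,0,0,0.035]]])

```text
time: 8.2
tool_pos: [419.2, -224.9, 22.0]
eef_rot: [1.0, 0.014, 0.001, 0.001]
ft_force: [-0.1, 0.3, -0.5]
width: 59.8
```

>>> play_rows(rows=[[[0,0,0,0,0,0],[0,0,0,0,0,0],[0,0,0,0,0,0],[0,0,0,0,0,0],[0,0,0,0,0,0],[0,0,0,0,0,0],[0,0,0,0,0,0],[0,0,0,0,0,0]]], grip=-1)

```text
time: 9.0
tool_pos: [418.9, -224.8, 21.7]
eef_rot: [1.0, 0.014, 0.0, 0.0]
ft_force: [-1.1, 0.7, 5.9]
width: 28.9
```

>>> play_rows(rows=[[[0,0,0.1,0,0,0],[0,0,0.2,0,0,0],[0.05,0.1,0.2,0,0,-0.035],[0.25,0.548,0.2,0,0,-0.035],[0.25,0.548,0.2,0,0,-0.035],[0.25,0.548,0.2,0,0,-0.035],[0.25,0.548,0.2,0,0,-0.035],[0.25,0.548,0.2,0,0,-0.035],[0.25,0.548,0.2,0,0,-0.035],[0.25,0.548,0.2,0,0,-0.035],[0.25,0.548,0.2,0,0,-0.035],[0.25,0.548,0.2,0,0,-0.035]]])

```text
time: 10.2
tool_pos: [518.1, -6.4, 100.9]
eef_rot: [1.0, -0.001, -0.0, 0.0]
ft_force: [-0.9, -0.1, -0.5]
width: 29.1
```

```bash
python3 - <<'E'
from h import *
im,s=shot("wrist","w6");print(s['tool_pos'],yaw(s),s['width'],s['time'],s['ft_force'])
go(520,-5.5,22.5,0,s);print(fit([("wrist",im,s)],'brown',520,60,0))
E
```

```text
[518.145  -6.35  100.882] -0.0012645716500164824 29.132975677614688 10.2 [-0.907 -0.139 -0.51 ]
shift [ 0.005  0.002 -0.196] turn z 0.0016
(np.float64(521.8888659804867), np.float64(59.88731567558864), np.float64(-0.05204077218707529), np.float64(0.08176981237748526))
```

View pics/w6.png

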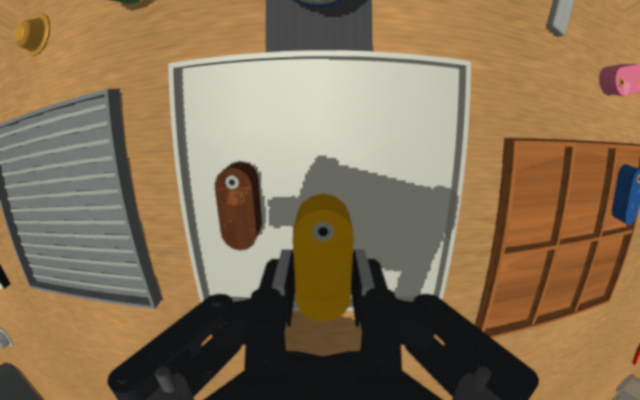

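Yellow is held level; brown lies at left. Lower, release, and go to the blue fob.

>>> play_rows(rows=[[[0.002,0.002,-0.1,0,0,0],[0.004,0.002,-0.17,0,0,0],[0.004,0.002,-0.19,0,0,0],[0.004,0.002,-0.196,0,0,0],[0.004,0.002,-0.196,0,0,0],[0.004,0.002,-0.196,0,0,0]]])

```text
time: 10.85
tool_pos: [521.0, -4.7, 23.6]
eef_rot: [1.0, 0.0, 0.001, 0.0]
ft_force: [1.4, 0.4, -0.9]
width: 29.4
```

>>> play_rows(rows=[[[0,0,0,0,0,0],[0,0,0,0,0,0],[0,0,0,0,0,0],[0,0,0,0,0,0],[0,0,0,0,0,0],[0,0,0.1,0,0,0],[0,0,0.2,0,0,0],[0,0,0.2,0,0,0]]], grip=0.3)

```text
time: 11.65
tool_pos: [524.1, -5.2, 107.9]
eef_rot: [1.0, 0.001, 0.005, 0.001]
ft_force: [1.2, -0.0, 0.3]
width: 55.5
```

```bash
python3 - <<'E'
from h import *
im,s=shot("wrist","w7");print(s['tool_pos'],yaw(s),s['width'],s['time'],s['ft_force'])
print(fit([("wrist",im,s)],'yellow',520,-5,0),fit([("wrist",im,s)],'brown',520,60,0))
go(532.5,-364.3,80,0.1,s)
E
```

```text
[524.098  -5.162 107.949] 0.0011755421268876416 55.53217562562176 11.65 [ 1.159 -0.043  0.319]
(np.float64(520.4900132979947), np.float64(-4.394098124723902), np.float64(-0.005597751727621479), np.float64(0.12189054726368154)) (np.float64(520.1911633487255), np.float64(60.130181090765426), np.float64(-0.04272100852296985), np.float64(0.08632659221249628))
shift [ 0.021 -0.898 -0.07 ] turn z 0.1258
```

View pics/w7.png

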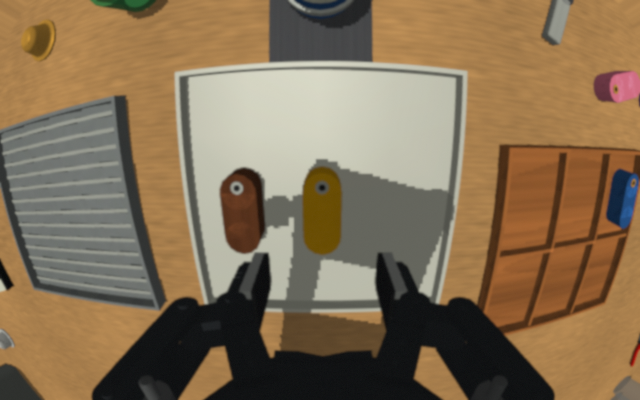

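>>> play_rows(rows=[[[0.02,-0.898,-0.05,0,0,0.125],[0.02,-0.898,-0.05,0,0,0.125],[0.02,-0.898,-0.05,0,0,0.125],[0.02,-0.898,-0.05,0,0,0.125],[0.02,-0.898,-0.05,0,0,0.125],[0.02,-0.898,-0.05,0,0,0.125],[0.02,-0.898,-0.05,0,0,0.125],[0.02,-0.898,-0.05,0,0,0.125],[0.02,-0.898,-0.05,0,0,0.125],[0.02,-0.898,-0.05,0,0,0.125],[0.02,-0.898,-0.05,0,0,0.125],[0.02,-0.898,-0.05,0,0,0.125]]], grip=0.4)

```text
time: 12.9
tool_pos: [528.3, -361.7, 82.4]
eef_rot: [0.999, 0.051, -0.0, -0.0]
ft_force: [0.5, 0.0, -0.2]
width: 59.5
```

```bash
python3 - <<'E'
from h import *
im,s=shot("wrist","w8");print(s['tool_pos'],yaw(s),s['width'],s['time'],s['ft_force'])
x,y,a,f=fit([("wrist",im,s)],'blue',531,-364,.1);print(x,y,a,f)
go(x,y,20.5,a,s)
E
```

```text
[ 528.321 -361.659   82.447] 0.10120630141233716 59.542558230441166 12.9 [ 0.54   0.049 -0.177]
531.9519750491149 -363.0666750109208 0.0654025718657133 0.08582089552238803
shift [ 0.009 -0.004 -0.155] turn z -0.0456
```

View pics/w8.png

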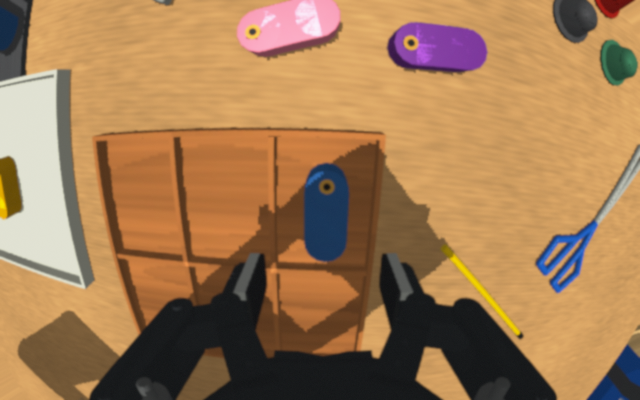

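>>> play_rows(rows=[[[0.009,-0.003,-0.07,0,0,-0.025],[0.009,-0.003,-0.13,0,0,-0.025],[0.009,-0.003,-0.154,0,0,-0.025],[0.009,-0.003,-0.154,0,0,-0.025],[0.009,-0.003,-0.154,0,0,-0.025],[0.009,-0.003,-0.154,0,0,-0.025]]])

```text
time: 13.55
tool_pos: [532.5, -365.4, 22.5]
eef_rot: [0.999, 0.04, 0.001, 0.001]
ft_force: [-0.1, 0.2, -0.1]
width: 59.8
```

>>> play_rows(rows=[[[0,0,0,0,0,0],[0,0,0,0,0,0],[0,0,0,0,0,0],[0,0,0,0,0,0],[0,0,0,0,0,0],[0,0,0,0,0,0],[0,0,0,0,0,0],[0,0,0,0,0,0]]], grip=-1)

```text
time: 14.35
tool_pos: [532.2, -365.3, 22.0]
eef_rot: [0.999, 0.04, 0.001, 0.001]
ft_force: [-1.0, -0.7, 6.2]
width: 29.2
```

```bash
python3 - <<'E'
from h import *
go(520,-70,100,0)
E
```

```text
shift [-0.03   0.738  0.195] turn z -0.1012
```

>>> play_rows(rows=[[[0,0,0.1,0,0,0],[0,0,0.2,0,0,0],[-0.03,0.1,0.2,0,0,-0.1],[-0.03,0.738,0.2,0,0,-0.1],[-0.03,0.738,0.2,0,0,-0.1],[-0.03,0.738,0.2,0,0,-0.1],[-0.03,0.738,0.2,0,0,-0.1],[-0.03,0.738,0.2,0,0,-0.1],[-0.03,0.738,0.2,0,0,-0.1],[-0.03,0.738,0.2,0,0,-0.1],[-0.03,0.738,0.2,0,0,-0.1],[-0.03,0.738,0.2,0,0,-0.1]]])

```text
time: 15.55
tool_pos: [519.9, -71.1, 100.9]
eef_rot: [1.0, -0.0, 0.0, 0.0]
ft_force: [-0.7, -0.1, -0.0]
width: 29.0
```

```bash
python3 - <<'E'
from h import *
im,s=shot("wrist","w9");print(s['tool_pos'],yaw(s),s['width'],s['time'],s['ft_force'])
go(520,-71,22.8,0,s)
E
```

```text
[519.855 -71.1   100.94 ] -0.0008423611505974216 28.988151279466337 15.55 [-0.701 -0.144 -0.028]
shift [ 0.     0.    -0.195] turn z 0.0011
```

View pics/w9.png

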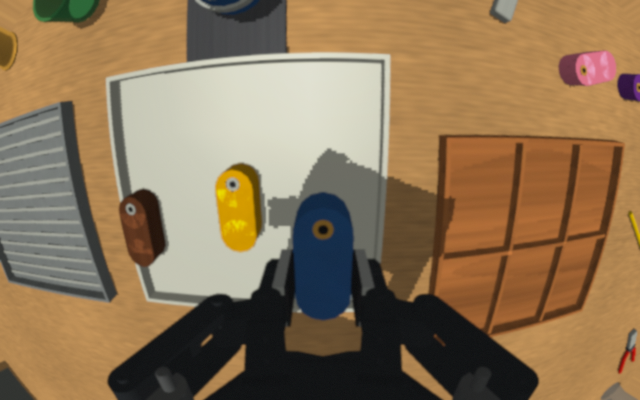

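>>> play_rows(rows=[[[0,0,-0.1,0,0,0],[0,0,-0.17,0,0,0],[0,0,-0.19,0,0,0],[0,0,-0.195,0,0,0],[0,0,-0.195,0,0,0],[0,0,-0.195,0,0,0]]])

```text
time: 16.2
tool_pos: [520.7, -70.2, 24.0]
eef_rot: [1.0, 0.0, 0.001, 0.0]
ft_force: [0.5, 0.8, -0.4]
width: 29.4
```

>>> play_rows(rows=[[[0,0,0,0,0,0],[0,0,0,0,0,0],[0,0,0,0,0,0],[0,0,0,0,0,0],[0,0,0,0,0,0],[0,0,0.1,0,0,0],[0,0,0.2,0,0,0],[0,0.17,0.65,0,0,0],[0,0.17,0.65,0,0,0],[0,0.17,0.65,0,0,0],[0,0.17,0.65,0,0,0],[0,0.17,0.65,0,0,0]]], grip=0.3)

```text
time: 17.4
tool_pos: [522.7, -0.5, 290.0]
eef_rot: [1.0, 0.002, 0.006, 0.001]
ft_force: [0.6, -0.9, -0.5]
width: 55.6
```

```bash
python3 - <<'E'
from h import *
im,s=shot("wrist","w10");print(s['tool_pos'],yaw(s),s['width'],s['time'],s['ft_force'])
for c,y in [('brown',60),('yellow',-5),('blue',-71)]: print(c,fit([("wrist",im,s)],c,520,y,0))
t,_=shot("top","t10")
go(698,-7,240,0,s)
E
```

```text
[522.652  -0.476 290.   ] 0.0031587417553819784 55.619610508918036 17.4 [ 0.567 -0.888 -0.5  ]
brown (np.float64(500.7003195615305), np.float64(92.75790852288834), np.float64(-0.0852505315053694), np.float64(0.34744268077601415))
yellow (np.float64(521.9673339402805), np.float64(-5.727707335189675), np.float64(0.02883839190773142), np.float64(0.18123861566484523))
blue (np.float64(520.389300559168), np.float64(-69.44650951796199), np.float64(0.0683662392634407), np.float64(0.1413612565445026))
shift [ 0.438 -0.016 -0.125] turn z -0.004
```

View pics/w10.png

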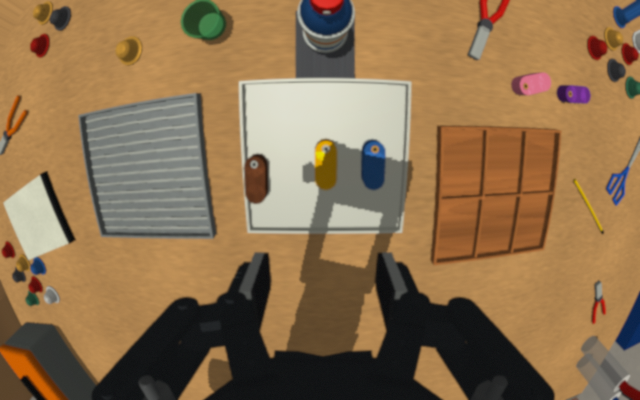

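View pics/t10.png

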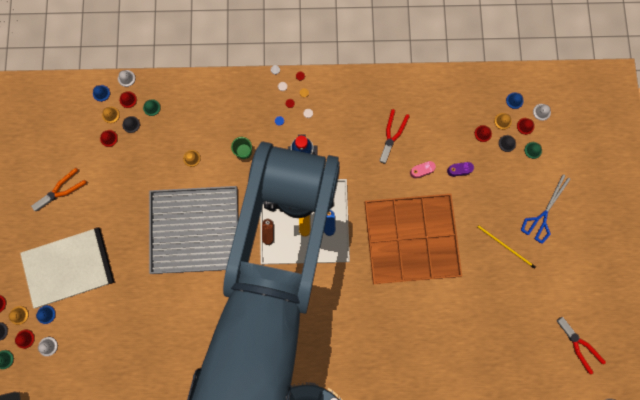

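```bash
python3 - <<'E'
from h import *
s=sense();im=cv2.imread('pics/w10.png')[:,:,::-1].copy();tp=cv2.imread('pics/t10.png')[:,:,::-1].copy()
m=cmask(im,'brown',500,90,"wrist",45,17,s)
for r in ((503,90),(498,88)):
  print(fit([("wrist",im,s)],'brown',*r,-.05,4,42),fit([("top",tp,None)],'brown',*r,-.05,4,42))
o=im[:,:,::-1].copy()
for x,y,a in [(503,90,-.05)]:
  q=proj("wrist",hull(x,y,a,4),s);cv2.polylines(o,[cv2.convexHull(q.astype(np.float32)).astype(np.int32)],1,(255,255,255),1)
cv2.imwrite('pics/w10z.png',np.hstack([cv2.resize(im[130:230,230:310,::-1],None,fx=5,fy=5,interpolation=2),cv2.resize(o[130:230,230:310],None,fx=5,fy=5,interpolation=0)]))
E
```

```text
(np.float64(497.06182205747865), np.float64(90.89922817647455), np.float64(-0.08088319627559878), np.float64(0.15907136715391235)) (np.float64(500.3275985403807), np.float64(91.17953076774691), np.float64(0.019554759837962937), np.float64(0.1514195583596214))
(np.float64(497.03355568758195), np.float64(90.73617055481287), np.float64(-0.09620953475065316), np.float64(0.1612349914236707)) (np.float64(500.390424358901), np.float64(90.4456679383859), np.float64(-0.026420473489178465), np.float64(0.1487341772151899))
```

View pics/w10z.png

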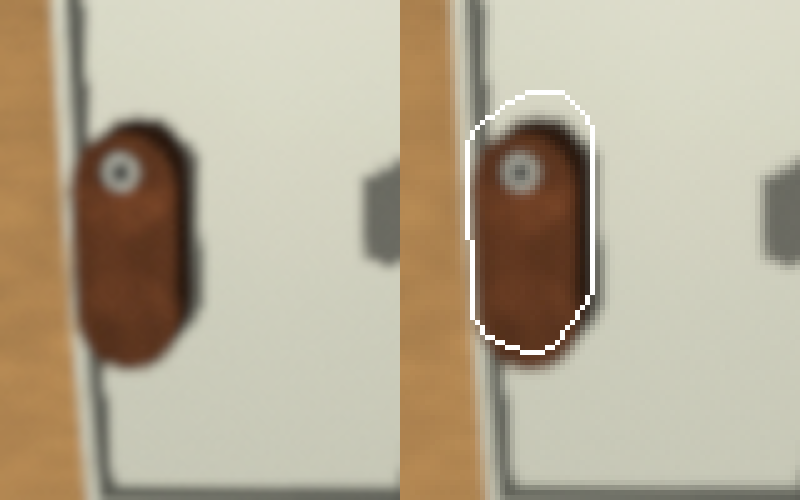

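```bash
python3 - <<'E'
from h import *
im,_=shot("side","s10")
q=proj("side",hull(499,90,0,4));o=im[:,:,::-1].copy();c=cv2.resize(o[170:300,260:400],None,fx=4,fy=4,interpolation=2)
h=((cv2.convexHull(q.astype(np.float32))-[260,170])*4).astype(np.int32);c2=c.copy();cv2.polylines(c2,[h],1,(255,255,255),1)
cv2.imwrite('pics/s10z.png',c2)
E
```

```text
(no output)
```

View pics/s10z.png

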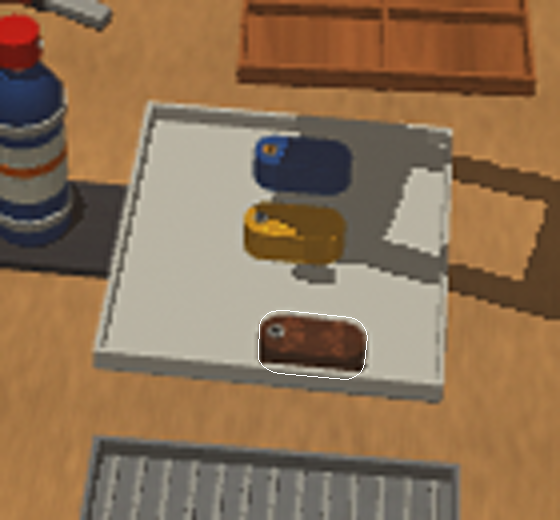

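>>> play_rows(rows=[[[0.44,-0.015,-0.14,0,0,0],[0.44,-0.015,-0.14,0,0,0],[0.44,-0.015,-0.14,0,0,0],[0.44,-0.015,-0.14,0,0,0],[0.44,-0.015,-0.14,0,0,0],[0.44,-0.015,-0.14,0,0,0],[0.44,-0.015,-0.14,0,0,0],[0.44,-0.015,-0.14,0,0,0],[0.44,-0.015,-0.14,0,0,0]]], grip=-1)

```text
time: 18.45
tool_pos: [695.3, -7.6, 228.3]
eef_rot: [1.0, 0.0, 0.001, 0.0]
ft_force: [0.1, 0.0, 0.4]
width: -0.1
```

```bash
python3 - <<'E'
from h import *
im,s=shot("wrist","w11");print(s['tool_pos'],yaw(s),s['width'],s['time'],s['ft_force'])
sd,_=shot("side","s11");cv2.imwrite('pics/s11z.png',cv2.resize(sd[120:260,200:340,::-1],None,fx=4,fy=4))
go(698.5,-6.5,190,0,s)
E
```

```text
[695.312  -7.561 228.324] 0.0008753706771475655 -0.051802857177238974 18.45 [0.083 0.015 0.393]
shift [ 0.008  0.003 -0.096] turn z -0.0011
```

View pics/w11.png

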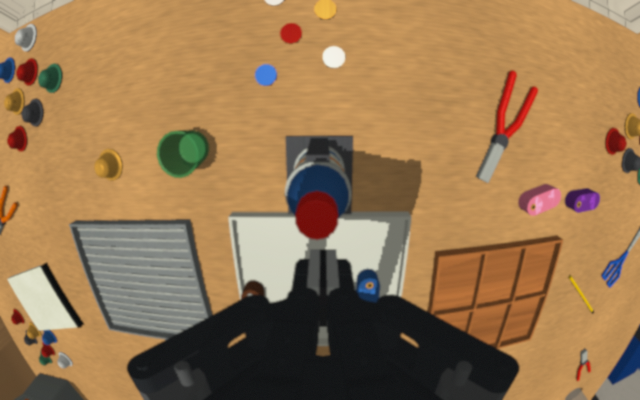

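View pics/s11z.png

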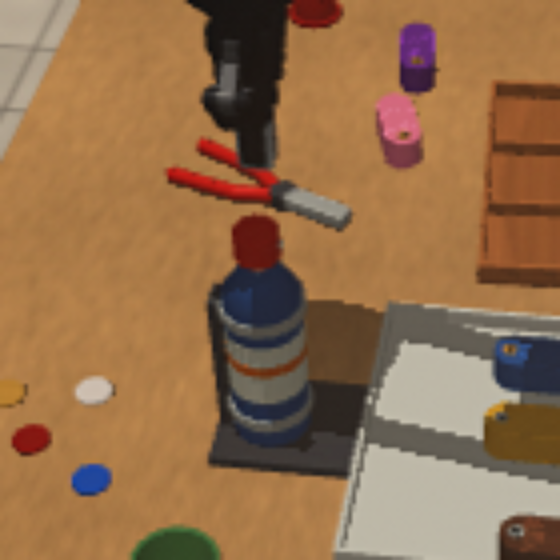

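```bash
python3 - <<'E'
from h import *
s=sense()
hs=cv2.cvtColor(cv2.imread('pics/w11.png'),cv2.COLOR_BGR2HSV);m=cv2.inRange(hs,(0,150,60),(6,255,255))|cv2.inRange(hs,(174,150,60),(180,255,255))
m[:185]=0;m[245:]=0;m[:,:290]=0;m[:,345:]=0
ys,xs=np.nonzero(m);print(xs.min(),xs.max(),ys.min(),ys.max());print(onz("wrist",[(xs.min()+xs.max())/2,ys.mean()],179,s))
E
```

```text
296 337 192 238
[[704.714  -3.461 179.   ]]
```

>>> play_rows(rows=[[[0.008,0.003,-0.06,0,0,0],[0.008,0.003,-0.1,0,0,0],[0.008,0.003,-0.1,0,0,0],[0.008,0.003,-0.1,0,0,0]]])

```text
time: 18.95
tool_pos: [698.4, -6.3, 186.5]
eef_rot: [1.0, 0.001, -0.001, -0.0]
ft_force: [0.4, -0.2, 0.4]
width: -0.5
```

>>> play_rows(rows=[[[0.004,0.004,-0.01,0,0,0],[0.004,0.004,-0.02,0,0,0],[0.004,0.004,-0.025,0,0,0],[0.004,0.004,-0.025,0,0,0]]])

```text
time: 19.35
tool_pos: [700.9, -4.7, 177.3]
eef_rot: [1.0, 0.001, 0.001, -0.0]
ft_force: [1.0, 0.2, 2.7]
width: 0.2
```

>>> play_rows(rows=[[[0,0,-0.005,0,0,0],[0,0,-0.01,0,0,0],[0,0,-0.01,0,0,0],[0,0,-0.01,0,0,0]]])

```text
time: 19.75
tool_pos: [700.9, -4.7, 173.6]
eef_rot: [1.0, 0.001, 0.001, 0.0]
ft_force: [0.7, 1.7, 5.1]
width: 0.1
```

>>> play_rows(rows=[[[0,0,-0.005,0,0,0],[0,0,-0.0075,0,0,0],[0,0,-0.0075,0,0,0],[0,0,-0.0075,0,0,0]]])

```text
time: 20.15
tool_pos: [700.9, -4.7, 171.1]
eef_rot: [1.0, 0.001, 0.001, 0.0]
ft_force: [1.5, 1.4, 7.2]
width: -0.2
```

>>> play_rows(rows=[[[0,0,-0.004,0,0,0],[0,0,-0.0075,0,0,0],[0,0,-0.0075,0,0,0],[0,0,-0.0075,0,0,0]]])

```text
time: 20.55
tool_pos: [701.0, -4.7, 170.9]
eef_rot: [1.0, 0.001, 0.001, 0.0]
ft_force: [-7.0, 1.5, 18.4]
width: 0.2
```

>>> play_rows(rows=[[[0,0,0,0,0,0],[0,0,0.05,0,0,0],[0,0,0.2,0,0,0],[-0.1,0,0.29,0,0,0],[-0.45,0.05,0.29,0,0,0],[-0.45,0.05,0.29,0,0,0],[-0.45,0.05,0.29,0,0,0],[-0.45,0.05,0.29,0,0,0],[-0.45,0.05,0.29,0,0,0],[-0.45,0.05,0.29,0,0,0]]])

```text
time: 21.55
tool_pos: [521.3, 14.9, 283.1]
eef_rot: [1.0, 0.0, 0.0, 0.0]
ft_force: [0.4, -0.0, -0.1]
width: 0.0
```

```bash
python3 - <<'E'
from h import *
im,s=shot("wrist","w12");print(s['tool_pos'],yaw(s),s['width'],s['time'],s['ft_force'])
for c,x,y in [('brown',499,90),('yellow',520,-5),('blue',520,-71)]: print(c,fit([("wrist",im,s)],c,x,y,0,4,42))
t,_=shot("side","s12");cv2.imwrite('pics/s12z.png',cv2.resize(t[120:300,200:400,::-1],None,fx=3,fy=3))
o=grid(im,"wrist",(370,640),(150,420),18,s,0.5);cv2.imwrite('pics/wo12.png',o[:,:,::-1])
go(499,90,80,0,s)
E
```

```text
[521.252  14.945 283.141] 0.0007119007086653677 0.03421820376498247 21.55 [ 0.388 -0.014 -0.093]
brown (np.float64(499.9926980443853), np.float64(92.97371019460522), np.float64(-0.07381185915687254), np.float64(0.13538988860325618))
yellow (np.float64(521.5093859030654), np.float64(-5.031414538270123), np.float64(0.04621617354028363), np.float64(0.19247594050743655))
blue (np.float64(521.4220214998256), np.float64(-69.47729353578919), np.float64(0.08697211363385862), np.float64(0.13032581453634084))
shift [-0.056  0.188 -0.508] turn z -0.0009
```

View pics/w12.png

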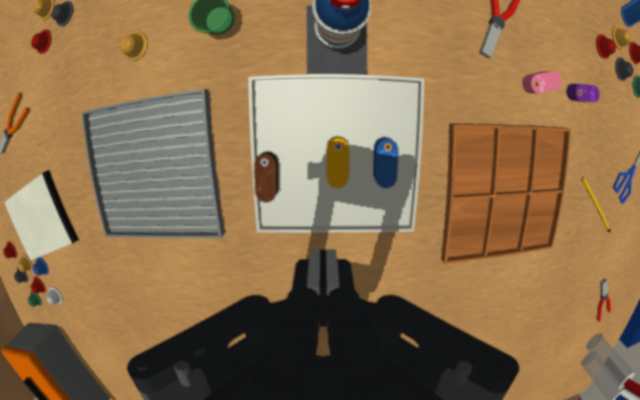

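View pics/s12z.png

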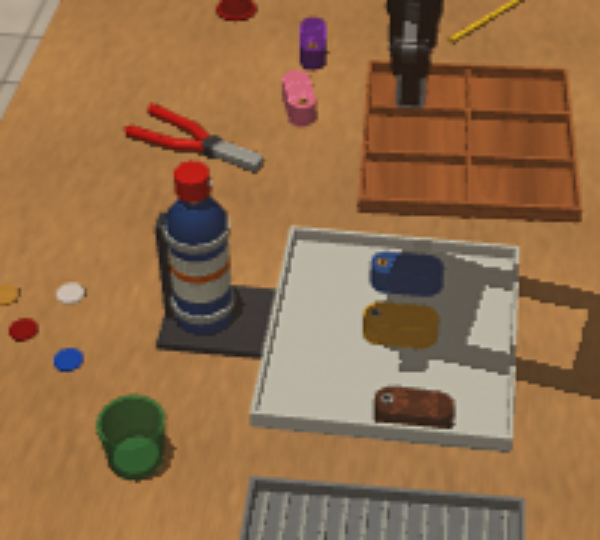

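View pics/wo12.png

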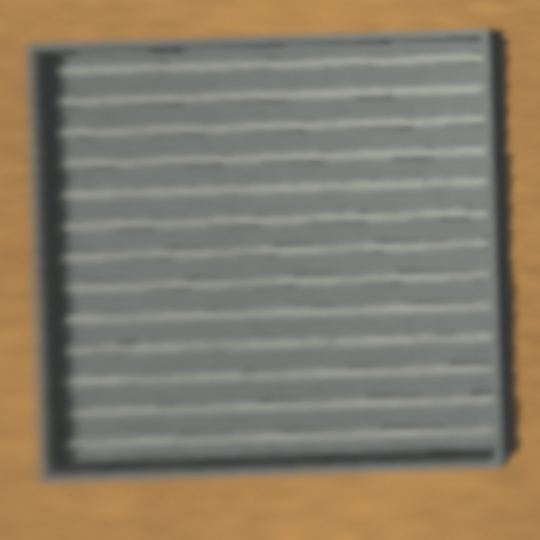

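>>> play_rows(rows=[[[-0.055,0.19,-0.48,0,0,-0.03],[-0.055,0.19,-0.48,0,0,-0.03],[-0.055,0.19,-0.48,0,0,-0.03],[-0.055,0.19,-0.48,0,0,-0.03],[-0.055,0.19,-0.48,0,0,-0.03],[-0.055,0.19,-0.48,0,0,-0.03],[-0.055,0.19,-0.48,0,0,-0.03],[-0.055,0.19,-0.48,0,0,-0.03],[-0.055,0.19,-0.48,0,0,-0.03]]], grip=0.4)

```text
time: 22.55
tool_pos: [500.4, 90.6, 93.0]
eef_rot: [1.0, -0.012, 0.002, 0.0]
ft_force: [-0.3, 0.4, 0.5]
width: 59.7
```

```bash
python3 - <<'E'
from h import *
im,s=shot("wrist","w13");print(s['tool_pos'],yaw(s),s['width'],s['time'],s['ft_force'])
x,y,a,f=fit([("wrist",im,s)],'brown',499,90,0,4,45);print(x,y,a,f);go(x,y,20.5,a,s)
E
```

```text
[500.372  90.596  93.036] -0.023455528797948808 59.73571540550847 22.55 [-0.339  0.375  0.485]
499.94837050136925 92.66131399763975 -0.033032642606477355 0.0655512890839276
shift [-0.001  0.005 -0.181] turn z -0.0122
```

View pics/w13.png

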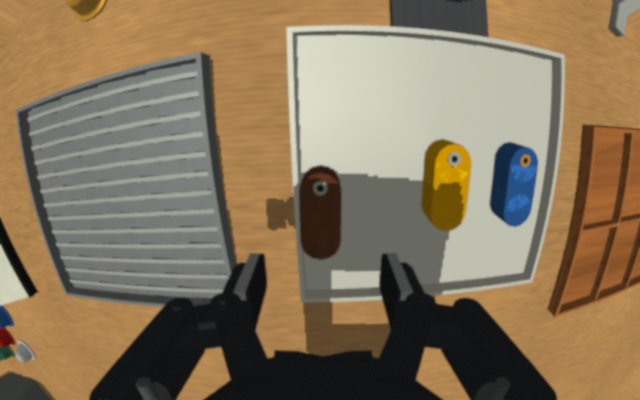

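>>> play_rows(rows=[[[-0.001,0.003,-0.1,0,0,-0.012],[-0.001,0.003,-0.16,0,0,-0.012],[-0.001,0.003,-0.18,0,0,-0.012],[-0.001,0.003,-0.18,0,0,-0.012],[-0.001,0.003,-0.18,0,0,-0.012],[-0.001,0.003,-0.18,0,0,-0.012]]])

```text
time: 23.2
tool_pos: [499.5, 92.4, 20.5]
eef_rot: [1.0, -0.016, 0.001, 0.0]
ft_force: [0.6, -0.3, 0.9]
width: 59.8
```

>>> play_rows(rows=[[[0,0,0,0,0,0],[0,0,0,0,0,0],[0,0,0,0,0,0],[0,0,0,0,0,0],[0,0,0,0,0,0],[0,0,0,0,0,0],[0,0,0,0,0,0],[0,0,0,0,0,0]]], grip=-1)

```text
time: 24.0
tool_pos: [498.7, 92.5, 19.8]
eef_rot: [1.0, -0.016, 0.001, 0.0]
ft_force: [-2.3, -0.8, 5.6]
width: 29.2
```

```bash
python3 - <<'E'
from h import *
go(509,350,100,0.03)
E
```

```text
shift [0.026 0.644 0.201] turn z 0.0788
```

>>> play_rows(rows=[[[0,0,0.1,0,0,0],[0,0,0.2,0,0,0],[0.025,0.1,0.2,0,0,0.08],[0.025,0.644,0.2,0,0,0.08],[0.025,0.644,0.2,0,0,0.08],[0.025,0.644,0.2,0,0,0.08],[0.025,0.644,0.2,0,0,0.08],[0.025,0.644,0.2,0,0,0.08],[0.025,0.644,0.2,0,0,0.08],[0.025,0.644,0.2,0,0,0.08],[0.025,0.644,0.2,0,0,0.08],[0.025,0.644,0.2,0,0,0.08]]])

```text
time: 25.2
tool_pos: [508.3, 348.5, 98.8]
eef_rot: [1.0, 0.014, -0.0, 0.0]
ft_force: [0.6, 1.4, -1.7]
width: 29.2
```

```bash
python3 - <<'E'
from h import *
im,s=shot("wrist","w14");print(s['tool_pos'],yaw(s),s['width'],s['time'],s['ft_force'])
go(509,350,20.8,0.03,s)
E
```

```text
[508.328 348.488  98.847] 0.028801396259922347 29.23029281970017 25.2 [ 0.554  1.425 -1.69 ]
shift [ 0.002  0.004 -0.195] turn z 0.0015
```

View pics/w14.png

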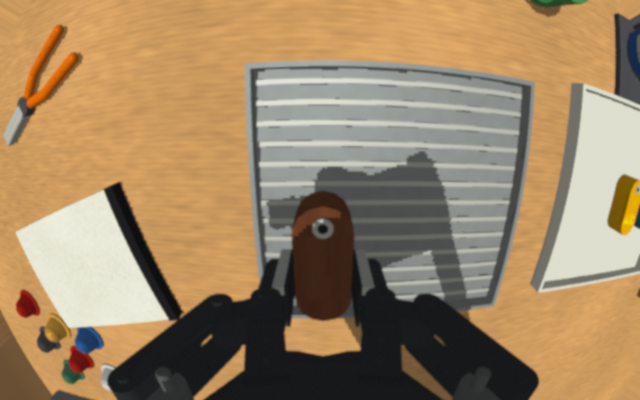

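>>> play_rows(rows=[[[0,0.003,-0.1,0,0,0],[0,0.003,-0.17,0,0,0],[0,0.003,-0.19,0,0,0],[0,0.003,-0.196,0,0,0],[0,0.003,-0.196,0,0,0],[0,0.003,-0.196,0,0,0]]])

```text
time: 25.85
tool_pos: [508.9, 351.4, 21.6]
eef_rot: [1.0, 0.015, 0.001, -0.0]
ft_force: [-0.2, 0.3, -0.5]
width: 29.1
```

>>> play_rows(rows=[[[0,0,0,0,0,0],[0,0,0,0,0,0],[0,0,0,0,0,0],[0,0,0,0,0,0],[0,0,0,0,0,0],[0,0,0.1,0,0,0],[0,0,0.2,0,0,0],[0,0,0.2,0,0,0]]], grip=0.3)

```text
time: 26.65
tool_pos: [512.0, 353.2, 107.0]
eef_rot: [1.0, 0.016, 0.005, -0.002]
ft_force: [0.3, -0.1, -0.1]
width: 55.7
```

```bash
python3 - <<'E'
from h import *
im,s=shot("wrist","w15");print(s['tool_pos'],yaw(s),s['width'],s['time'],s['ft_force'])
print(fit([("wrist",im,s)],'yellow',520,-5,0),fit([("wrist",im,s)],'brown',509,350,0))
go(521,-5,80,0.01,s)
E
```

```text
[512.02  353.211 106.987] 0.031012187023568876 55.65034998108263 26.65 [ 0.285 -0.107 -0.149]
(np.float64(520.6027165718784), np.float64(-8.994459671178818), np.float64(0.03217062797641066), np.float64(0.12969283276450516)) (np.float64(510.5595959423839), np.float64(351.22218094591443), np.float64(0.026514621881845262), np.float64(0.044981640146878776))
shift [ 0.022 -0.895 -0.068] turn z -0.0268
```

View pics/w15.png

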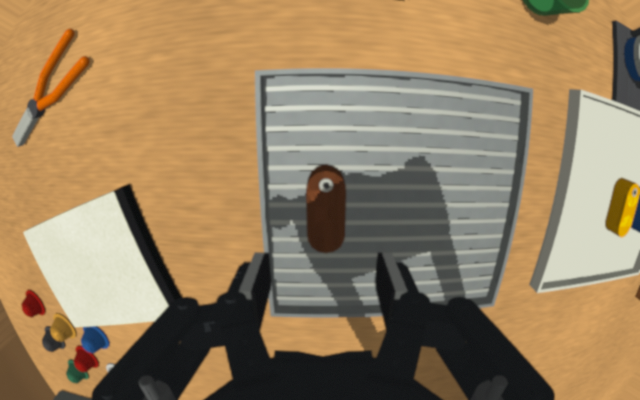

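>>> play_rows(rows=[[[0.02,-0.9,-0.05,0,0,-0.025],[0.02,-0.9,-0.05,0,0,-0.025],[0.02,-0.9,-0.05,0,0,-0.025],[0.02,-0.9,-0.05,0,0,-0.025],[0.02,-0.9,-0.05,0,0,-0.025],[0.02,-0.9,-0.05,0,0,-0.025],[0.02,-0.9,-0.05,0,0,-0.025],[0.02,-0.9,-0.05,0,0,-0.025],[0.02,-0.9,-0.05,0,0,-0.025],[0.02,-0.9,-0.05,0,0,-0.025],[0.02,-0.9,-0.05,0,0,-0.025],[0.02,-0.9,-0.05,0,0,-0.025]]])

```text
time: 27.9
tool_pos: [515.8, -7.0, 80.3]
eef_rot: [1.0, 0.007, -0.0, -0.0]
ft_force: [-0.5, -0.8, -0.5]
width: 55.6
```

```bash
python3 - <<'E'
from h import *
im,s=shot("wrist","w16");print(s['tool_pos'],yaw(s),s['width'],s['time'],s['ft_force'])
x,y,a,f=fit([("wrist",im,s)],'yellow',520,-5,0,4,42);print(x,y,a,f);go(x,y,20.5,a,s)
E
```

```text
[515.831  -7.046  80.334] 0.013561946972646913 55.595155761795425 27.9 [-0.487 -0.787 -0.503]
521.0945212518723 -4.785715588859443 -0.027693557280351555 0.10163295149890328
shift [ 0.013  0.006 -0.15 ] turn z -0.0525
```

View pics/w16.png

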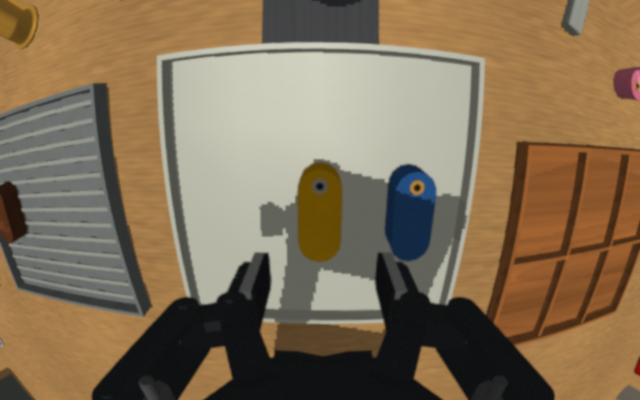

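>>> play_rows(rows=[[[0.01,0.004,-0.07,0,0,-0.015],[0.01,0.004,-0.13,0,0,-0.015],[0.01,0.004,-0.151,0,0,-0.015],[0.01,0.004,-0.151,0,0,-0.015],[0.01,0.004,-0.151,0,0,-0.015],[0.01,0.004,-0.151,0,0,-0.015]]])

```text
time: 28.55
tool_pos: [521.1, -7.2, 21.3]
eef_rot: [1.0, -0.0, 0.001, 0.0]
ft_force: [0.4, -0.1, 0.3]
width: 55.7
```

>>> play_rows(rows=[[[0,0,0,0,0,0],[0,0,0,0,0,0],[0,0,0,0,0,0],[0,0,0,0,0,0],[0,0,0,0,0,0],[0,0,0,0,0,0],[0,0,0,0,0,0],[0,0,0,0,0,0]]], grip=-1)

```text
time: 29.35
tool_pos: [520.8, -7.3, 21.1]
eef_rot: [1.0, -0.0, 0.001, 0.0]
ft_force: [-0.4, 0.2, 6.1]
width: 28.9
```

```bash
python3 - <<'E'
from h import *
go(510,285,100,0.03)
E
```

```text
shift [-0.027  0.731  0.197] turn z 0.039
```

>>> play_rows(rows=[[[0,0,0.1,0,0,0],[0,0,0.2,0,0,0],[-0.027,0.1,0.2,0,0,0.04],[-0.027,0.73,0.2,0,0,0.04],[-0.027,0.73,0.2,0,0,0.04],[-0.027,0.73,0.2,0,0,0.04],[-0.027,0.73,0.2,0,0,0.04],[-0.027,0.73,0.2,0,0,0.04],[-0.027,0.73,0.2,0,0,0.04],[-0.027,0.73,0.2,0,0,0.04],[-0.027,0.73,0.2,0,0,0.04],[-0.027,0.73,0.2,0,0,0.04]]])

```text
time: 30.55
tool_pos: [509.4, 283.5, 100.0]
eef_rot: [1.0, 0.015, -0.0, 0.0]
ft_force: [-0.3, -1.0, -1.0]
width: 29.0
```

```bash
python3 - <<'E'
from h import *
im,s=shot("wrist","w17");print(s['tool_pos'],yaw(s),s['width'],s['time'],s['ft_force'])
print(fit([("wrist",im,s)],'brown',510,351,0.03))
go(510,284,22,0.03,s)
E
```

```text
[509.352 283.506  99.959] 0.029057519601532727 29.021060419228032 30.55 [-0.279 -0.961 -1.037]
(np.float64(511.1613551740155), np.float64(351.089275947132), np.float64(-0.001355661239868982), np.float64(0.05541701302299806))
shift [ 0.002  0.001 -0.195] turn z 0.0012
```

View pics/w17.png

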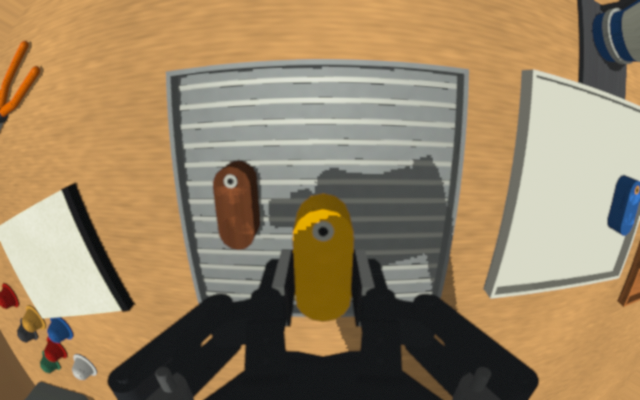

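>>> play_rows(rows=[[[0,0.001,-0.1,0,0,0],[0,0.001,-0.17,0,0,0],[0,0.001,-0.19,0,0,0],[0,0.001,-0.196,0,0,0],[0,0.001,-0.196,0,0,0],[0,0.001,-0.196,0,0,0]]])

```text
time: 31.2
tool_pos: [510.3, 285.3, 22.9]
eef_rot: [1.0, 0.015, 0.001, -0.0]
ft_force: [-0.7, 0.2, -0.2]
width: 29.1
```

>>> play_rows(rows=[[[0,0,0,0,0,0],[0,0,0,0,0,0],[0,0,0,0,0,0],[0,0,0,0,0,0],[0,0,0,0,0,0],[0,0,0.1,0,0,0],[0,0,0.2,0,0,0],[0,0,0.2,0,0,0]]], grip=0.3)

```text
time: 32.0
tool_pos: [513.3, 286.8, 107.8]
eef_rot: [1.0, 0.016, 0.005, -0.002]
ft_force: [1.2, 1.3, 0.6]
width: 55.5
```

```bash
python3 - <<'E'
from h import *
im,s=shot("wrist","w18");print(s['tool_pos'],yaw(s),s['width'],s['time'],s['ft_force'])
print(fit([("wrist",im,s)],'yellow',510,285,0),fit([("wrist",im,s)],'blue',521,-71,.05))
go(521,-70,80,0.05,s)
E
```

```text
[513.318 286.76  107.806] 0.031052332437385415 55.54033989907083 32.0 [1.189 1.33  0.596]
(np.float64(508.7415777872243), np.float64(284.7052923108615), np.float64(0.027897088282877347), np.float64(0.09580093312597204)) (np.float64(520.9676611984413), np.float64(-70.60940882056117), np.float64(0.20029032787961762), np.float64(0.10932260228034874))
shift [ 0.019 -0.892 -0.07 ] turn z 0.0241
```

View pics/w18.png

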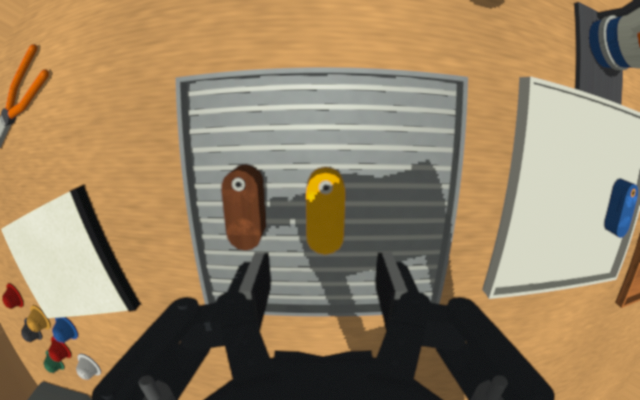

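>>> play_rows(rows=[[[0.02,-0.89,-0.05,0,0,0],[0.02,-0.89,-0.05,0,0,0],[0.02,-0.89,-0.05,0,0,0],[0.02,-0.89,-0.05,0,0,0],[0.02,-0.89,-0.05,0,0,0],[0.02,-0.89,-0.05,0,0,0],[0.02,-0.89,-0.05,0,0,0],[0.02,-0.89,-0.05,0,0,0],[0.02,-0.89,-0.05,0,0,0],[0.02,-0.89,-0.05,0,0,0],[0.02,-0.89,-0.05,0,0,0],[0.02,-0.89,-0.05,0,0,0]]])

```text
time: 33.25
tool_pos: [517.1, -69.1, 81.5]
eef_rot: [1.0, 0.017, -0.0, -0.0]
ft_force: [0.1, 0.1, 0.7]
width: 55.8
```

```bash
python3 - <<'E'
from h import *
im,s=shot("wrist","w19");print(s['tool_pos'],yaw(s),s['width'],s['time'],s['ft_force'])
x,y,a,f=fit([("wrist",im,s)],'blue',520,-70,0.03,4,42);print(x,y,a,f);go(x,y,20.5,a,s)
E
```

```text
[517.089 -69.131  81.535] 0.033085942612769405 55.75415913267742 33.25 [0.138 0.083 0.718]
520.9829706318471 -70.2712624077128 0.0007560883092225459 0.07026627218934911
shift [ 0.01  -0.003 -0.153] turn z -0.0412
```

View pics/w19.png

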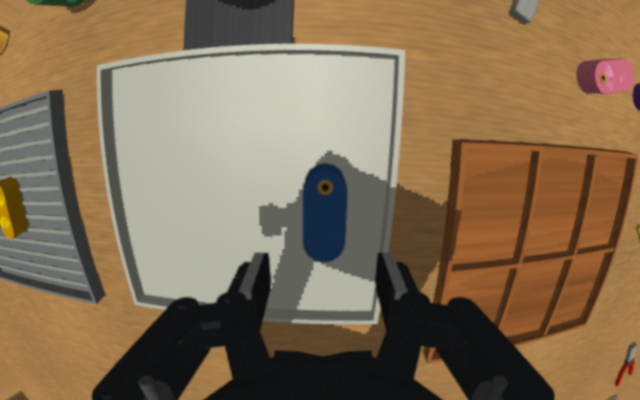

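>>> play_rows(rows=[[[0.01,-0.002,-0.07,0,0,-0.03],[0.01,-0.002,-0.13,0,0,-0.03],[0.01,-0.002,-0.154,0,0,-0.03],[0.01,-0.002,-0.154,0,0,-0.03],[0.01,-0.002,-0.154,0,0,-0.03],[0.01,-0.002,-0.154,0,0,-0.03]]])

```text
time: 33.9
tool_pos: [522.2, -71.7, 21.3]
eef_rot: [1.0, 0.004, 0.001, 0.0]
ft_force: [-0.2, -0.2, -0.2]
width: 55.7
```

>>> play_rows(rows=[[[0,0,0,0,0,0],[0,0,0,0,0,0],[0,0,0,0,0,0],[0,0,0,0,0,0],[0,0,0,0,0,0],[0,0,0,0,0,0],[0,0,0,0,0,0],[0,0,0,0,0,0]]], grip=-1)

```text
time: 34.7
tool_pos: [522.0, -71.8, 21.1]
eef_rot: [1.0, 0.004, 0.001, 0.0]
ft_force: [-1.9, 0.1, 6.3]
width: 29.0
```

```bash
python3 - <<'E'
from h import *
go(511,218,100,0.03)
E
```

```text
shift [-0.027  0.725  0.197] turn z 0.0289
```

>>> play_rows(rows=[[[0,0,0.1,0,0,0],[0,0,0.2,0,0,0],[-0.027,0.1,0.2,0,0,0.03],[-0.027,0.725,0.2,0,0,0.03],[-0.027,0.725,0.2,0,0,0.03],[-0.027,0.725,0.2,0,0,0.03],[-0.027,0.725,0.2,0,0,0.03],[-0.027,0.725,0.2,0,0,0.03],[-0.027,0.725,0.2,0,0,0.03],[-0.027,0.725,0.2,0,0,0.03],[-0.027,0.725,0.2,0,0,0.03],[-0.027,0.725,0.2,0,0,0.03]]])

```text
time: 35.9
tool_pos: [510.6, 217.1, 100.0]
eef_rot: [1.0, 0.014, -0.0, 0.0]
ft_force: [-0.4, -0.1, -0.6]
width: 28.8
```

```bash
python3 - <<'E'
from h import *
im,s=shot("wrist","w20");print(s['tool_pos'],yaw(s),s['width'],s['time'],s['ft_force'])
print(fit([("wrist",im,s)],'yellow',510,285,0.03))
go(511,218,22,0.03,s)
E
```

```text
[510.565 217.121 100.006] 0.02890377700191366 28.766306363637643 35.9 [-0.356 -0.145 -0.644]
(np.float64(510.12938410648803), np.float64(285.27137337369174), np.float64(-0.03837202233821807), np.float64(0.09412756392245014))
shift [ 0.001  0.002 -0.195] turn z 0.0014
```

View pics/w20.png

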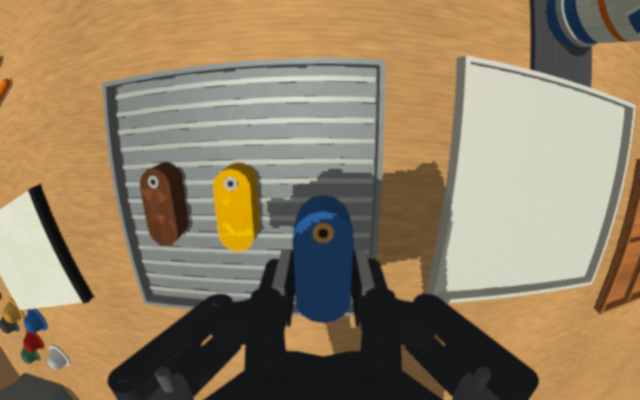

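>>> play_rows(rows=[[[0,0.001,-0.1,0,0,0],[0,0.001,-0.17,0,0,0],[0,0.001,-0.19,0,0,0],[0,0.001,-0.196,0,0,0],[0,0.001,-0.196,0,0,0],[0,0.001,-0.196,0,0,0]]])

```text
time: 36.55
tool_pos: [511.6, 218.8, 22.9]
eef_rot: [1.0, 0.015, 0.001, -0.0]
ft_force: [0.0, 0.2, -0.9]
width: 29.0
```

>>> play_rows(rows=[[[0,0,0,0,0,0],[0,0,0,0,0,0],[0,0,0,0,0,0],[0,0,0,0,0,0],[0,0,0,0,0,0],[0,0,0.1,0,0,0],[0,0,0.2,0,0,0],[-0.3,0,0.5,0,0,0],[-0.3,-0.3,0.5,0,0,0],[-0.3,-0.5,0.5,0,0,0],[-0.3,-0.5,0.5,0,0,0],[-0.3,-0.5,0.5,0,0,0]]], grip=0.3)

```text
time: 37.75
tool_pos: [400.7, 49.0, 211.2]
eef_rot: [1.0, 0.016, 0.0, 0.0]
ft_force: [0.8, -1.2, 0.5]
width: 55.3
```

>>> play_rows(rows=[[[0,-0.4,0,0,0,0],[0,-0.4,0,0,0,0],[0,-0.4,0,0,0,0],[0,-0.4,0,0,0,0],[0,-0.4,0,0,0,0],[0,-0.4,0,0,0,0],[0,-0.4,0,0,0,0],[0,-0.4,0,0,0,0]]])

```text
time: 38.55
tool_pos: [401.8, -108.5, 210.3]
eef_rot: [1.0, 0.017, -0.0, -0.0]
ft_force: [0.1, -0.2, -0.3]
width: 55.6
```

```bash
python3 - <<'E'
from h import *
t,_=shot("top","t21");d,_=shot("side","s21")
for c,x,y in [('brown',510,351),('yellow',510,285),('blue',511,218)]:
    print(c,fit([("top",t,None)],c,x,y,.03),fit([("top",t,None),("side",d,None)],c,x,y,.03))
print(sense()['time'],sense()['ft_force'])
cv2.imwrite('pics/s21z.png',cv2.resize(d[270:400,250:400,::-1],None,fx=4,fy=4))
E
```

```text
brown (np.float64(510.96250723296953), np.float64(349.82615141314716), np.float64(0.10047005068585782), np.float64(0.03825136612021862)) (np.float64(510.0523126735119), np.float64(350.2346142524296), np.float64(0.03546786119893906), np.float64(0.05113696456901112))
yellow (np.float64(510.7004089029873), np.float64(282.98625042866945), np.float64(0.0026666690481633427), np.float64(0.16521739130434787)) (np.float64(511.3868598536809), np.float64(282.80345031245236), np.float64(0.036052335771985924), np.float64(0.2859426884762022))
blue (np.float64(512.4302743046514), np.float64(218.40099837800227), np.float64(0.059627713820257645), np.float64(0.12759643916913943)) (np.float64(510.3309541640005), np.float64(217.7207183615563), np.float64(0.12148805587228803), np.float64(0.11597377954114196))
38.65 [-0.583  0.057  0.373]
```

View pics/t21.png

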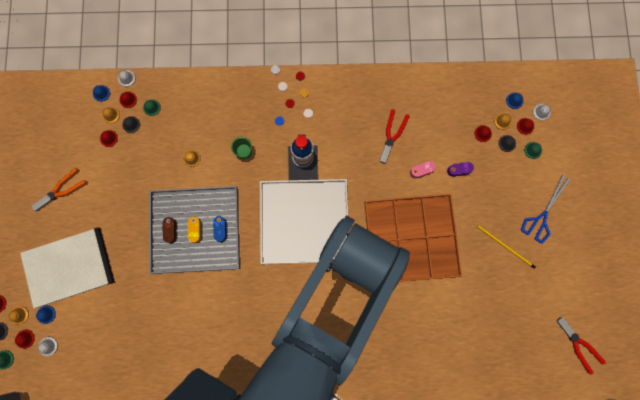

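View pics/s21z.png

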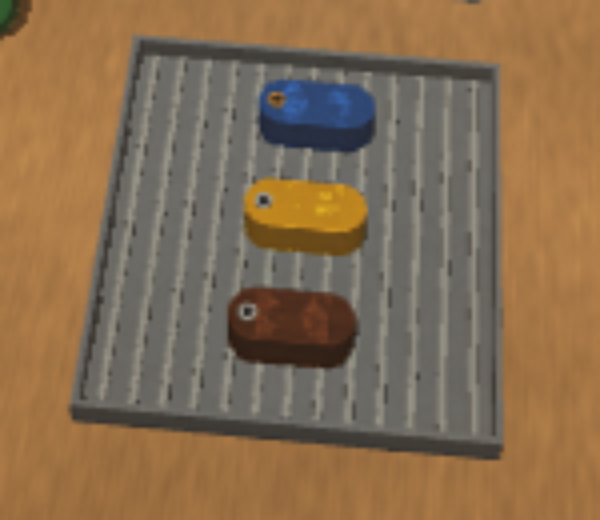

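```bash
python3 -c "
from bench import *
print(finish_job())"
```

```text
the job is handed in; nothing more can be done
None
```

The job is done and handed in at about 38.7 s of the 210 s limit. Three fobs were present: brown, yellow and blue.

- **Spray tray:** I put all three flat in the white tray. The brown fob was then knocked about 35 mm, to beside the rim. The side view showed it still flat, inside and clear of the others, so I left it there.
- **Nozzle:** With all three in the tray I pushed the cap down until it hit its stop. The TCP stopped at z = 170.9 mm and the force jumped from 7 to 18 N. I then lifted off, and the next side picture showed the cap back up. I had no direct reading of the nozzle joint.
- **Drying rack:** The last top and side pictures show the fobs lying flat inside the rim, with their middles about 66 mm apart. Yaw fits from single views differed by up to about 0.1 rad, mostly because of shadows, which does not matter at these gaps.
- **Rest of the scene:** The jar, pliers, pod and the pink and purple look-alikes are at the same pixels as at the start. The arm was clear of everything at hand-in.

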